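Screw the brass elbow round to its red mark

TASK

Two blue press covers stand on the bench, each with a hose elbow on its threaded stub. Screw the brass elbow further on, clockwise seen from above, and stop when its outlet points along the red mark on its own cover, without running well past it; then let go. Leave the dark steel elbow as it is.

Things in the scene. Friction and masses are not known exactly. Their poses are not given: they have to be found in the camera images.
- brass_elbow: Brass elbow on the vertical threaded stub of a fixed round blue cover. Origin: centre of its square body (26 x 26 mm, 34 high, 80 to 114 mm above the bench), on the stub's axis; x level along the outlet, z up. Flat +y and -y sides are free to grip from above. Turns only about z, stiffly (0.1 N m), stays where left. Below: round collar 33 mm wide, then a boss 46 mm wide from 55 mm down.
- brass_outlet (a point): Centre of the open end of the brass elbow's outlet: a level barbed pipe 22 mm thick that ends 65 mm from the stub's axis, about 97 mm above the bench. Axes as the elbow's. It starts 40 to 75 degrees counter-clockwise (from above) of the red mark; the elbow sinks 2 mm a turn.
- red_mark (a point): Point on the red radial stripe (9 mm wide, 30 to 78 mm from the stub's axis) on the top of the brass elbow's cover (160 mm across, top 28 mm above the bench). 65 mm from the axis, so right below the outlet's end once that is on the mark. x points outwards along the stripe, z up. The yellow stripe, 109 degrees further clockwise, is for another model.
- steel_outlet (a point): Centre of the outlet's end of the other elbow, same shape and size but dark steel, on the other blue cover, near that cover's yellow stripe; to be left alone. 65 mm from its own stub's axis, x along its outlet.
There are look-alikes about, which are no part of the job. What is shaped like the part that bears brass_elbow but green or turquoise is not meant.

How it is judged:
By the outcome, as a careful person would: the job done as asked, in the order asked, and still so for the second after the job is handed in, with the robot touching nothing.
It also fails if it takes over 32 s, if anything falls off the work surface, if the arm or the gripper's body presses on something with over 40 N, if the wrist force passes 120 N, or if a joint passes its speed limit or range.

ROBOT

A 6-joint arm with a two-finger parallel gripper is mounted at the origin on the work surface. World frame = base frame: x ahead of the robot, y to its left, z up, the work surface at z = 0. Lengths are in m, angles in rad, forces in N, time in s.
With the tool pointing down it reaches from about 0.325 to 0.925 m from the base axis. Payload 3.1 kg.
Tool frame: the origin (TCP) lies on the centre line of the jaws, within the pads' length; the fingertips stand 14 mm ahead of it and the grasp point (between the pads) lies 5 mm behind it (ctrl.nose_length is the distance from the TCP to the fingertips, in m); x points along the fingers, y is the direction in which the jaws open and shut, and the axes are right-handed (so a half turn about x gives the same grasp; the last joint's range is limited). The gripper opens to 85 mm and grips with 20 to 120 N. Pads are 22 mm wide; open, the fingers measure 114 mm over their backs; the gripper's body (76 mm by 85 mm) begins 54 mm behind the grasp point. The pads swing forward as they close: fully open they stand 13 mm farther back than shut.
Start: joints at [-1.278, 0.217, 1.613, -0, 1.311, -0.112], TCP at [0.246, -0.574, 0.245] pointing down, gripper open.
Joint ranges: [-2.75, 2.75], [-0.78, 2.1], [0.31, 2.55], [-1.13, 4.27], [0.13, 2.63], [-2.58, 2.58]. Speed limits (rad/s): [2.79, 2.79, 3.14, 3.14, 3.14, 3.14].

INTERFACE

Orientations are given as [roll, pitch, yaw] about the fixed x, y, z axes, in that order (R = Rz(yaw) Ry(pitch) Rx(roll)).
In Python, from station import ctrl gives the robot as it stands.
- The arm moves only by the shell command python3 -m pendant 'ROWS' [FORCE]. ROWS is JSON, a list of rows, each an object of numbers: "grip": the opening in per cent of the stroke, from 0 (shut) to 100 (fully open); "dx", "dy", "dz": the shift along the tool's x, y, z in mm; "rx", "ry", "rz": the turn, a rotation vector about the tool's x, y, z in rad. In form: [{"grip": .., "dx": .., "dy": .., "dz": .., "rx": .., "ry": .., "rz": ..}, ...]. A call has 1 to 20 rows; each row is the pose to reach, as a shift and turn from the pose measured when the call began, along the tool's axes at that moment; what a row does not reach only later rows make up. A row lasts 1/12 s, in which the tool goes at most 41.7 mm and 7.16 degrees, less where a joint would pass 70% of its speed; a pose out of reach is approached as far as the arm can. A call with a gripper value outside its range is refused whole. The fingers move at their own pace and stop on an object; FORCE is the grip in N (left out, the last holds). Time passes only in rows, so rows that repeat a pose let the fingers close. It gives the time, the measured TCP pose, the force and the opening at its end, in the units of the state.
- ctrl.sense(): the state, without advancing time (a new reading comes with each control period).
- ctrl.read_camera(name): name is "side" or "top"; returns a dict with "img" (420x560x3 uint8, red, green, blue), "fx", "fy", "cx", "cy" (pixels), "camera_from_world" (4x4, takes a point from world to camera coordinates). Camera axes: x right, y down, z forward; pixel columns grow to the right and rows downward; lengths in m; the calibration is good to about 2 mm. A picture is of the moment at which its call begins. There is no depth.
- ctrl.close_job(): hands the job in, once; it reports no verdict.
The state is a dict: "t": time; "joint_pos": joint angles; "joint_vel": joint speeds; "tau": joint torques, N m; "position": TCP position; "ee_rot": TCP orientation; "wrist_force": force on the tool from outside, world axes, zero at the start; "moment": the same for the moment, N m; "width": finger opening in m.
Only numpy, scipy, OpenCV 4.12 (cv2) and the standard library are available. Lean on these libraries where they do the work, as an engineer would, in place of code of your own. Each camera call takes 0.05 s, during which the arm holds its last target.

## Working session

There is one attempt and no reset: what is moved stays moved. The work goes in short steps, Python scripts to look and compute and a shell command to move; the robot and the scene stay as the last step left them, time stands still between calls to the robot, and variables do not carry over. Pictures are saved under pics/ and viewed, and the job is handed in when it is done.

```bash
ls; mkdir -p pics; python3 - <<'E'
from station import ctrl
import cv2
s=ctrl.sense()
for k in s: print(k,s[k])
for n in("top","side"):
    c=ctrl.read_camera(n); cv2.imwrite(f"pics/{n}0.png",c["img"][:,:,::-1]); print(n,c["fx"],c["cx"],c["cy"],c["camera_from_world"])
E
```

```text
pics
t 0.0
joint_pos [-1.27820649e+00  2.17753682e-01  1.61498031e+00  1.99720967e-05
  1.31132195e+00 -1.12164306e-01]
joint_vel [-0.00076912  0.00071356 -0.00103072 -0.00057411  0.00108062 -0.00176945]
tau [ 4.67417649e-04 -3.96838617e+01 -3.03850722e+01 -1.56210913e-04
  9.66108812e-03 -1.51522016e-05]
position [ 0.24593102 -0.57369786  0.24394444]
ee_rot [-1.69079182  1.56833296  1.85554983]
wrist_force [-0.25221793 -0.05102873  0.08016821]
moment [ 0.0065943   0.02232927 -0.02448663]
width 0.08549854404350835
top 421.8101527732156 281.02915986315935 211.58969967097562 [[ 0.00423483 -0.99997854 -0.00499761  0.10348618]
 [-0.99224625 -0.00358119 -0.12423587  0.53061514]
 [ 0.12421531  0.00548498 -0.99224013  1.14699972]
 [ 0.          0.          0.          1.        ]]
side 435.54471970035365 276.5230788434841 207.7899810921189 [[-0.74777993 -0.66384982  0.01134025  0.46584841]
 [-0.47644974  0.52463496 -0.70551669  0.24215892]
 [ 0.46240764 -0.53297428 -0.70860257  1.0847019 ]
 [ 0.          0.          0.          1.        ]]
```

View pics/top0.png

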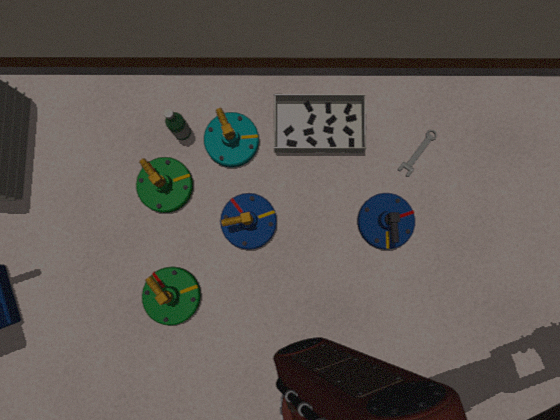

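View pics/side0.png

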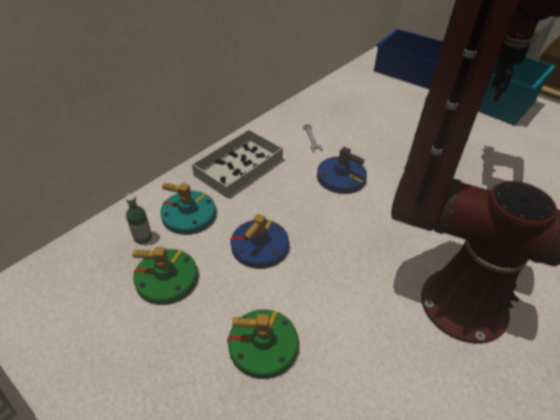

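The top view shows the blue cover with the brass elbow at about (248,221). Its outlet points left, ending near (222,222), and its red stripe runs up-left to about (233,200). The steel elbow is on the other blue cover at (386,221). Next I'll measure these.

```bash
cat > h.py <<'E'
import numpy as np, cv2
def ray(c,u,v):
    T=np.array(c["camera_from_world"]);R=T[:3,:3];o=-R.T@T[:3,3]
    d=R.T@np.array([(u-c["cx"])/c["fx"],(v-c["cy"])/c["fy"],1]);return o,d
def onz(c,u,v,z):
    o,d=ray(c,u,v);return o+d*(z-o[2])/d[2]
def proj(c,p):
    T=np.array(c["camera_from_world"]);q=T[:3,:3]@np.array(p)+T[:3,3]
    return np.array([c["fx"]*q[0]/q[2]+c["cx"],c["fy"]*q[1]/q[2]+c["cy"]])
def comps(mask,minA=8):
    n,l,s,ce=cv2.connectedComponentsWithStats(mask.astype(np.uint8))
    return [(l==i,s[i],ce[i]) for i in range(1,n) if s[i][4]>=minA]
E
python3 - <<'E'
from station import ctrl
from h import *
boxes={"top":(212,185,286,258),"side":(222,205,298,272)}
for n in boxes:
    c=ctrl.read_camera(n);np.save(f"{n}.npy",c,allow_pickle=True)
    im=c["img"];b=boxes[n]
    sub=im[b[1]:b[3],b[0]:b[2]]
    cv2.imwrite(f"pics/{n}_crop.png",cv2.resize(sub[:,:,::-1],None,fx=8,fy=8,interpolation=cv2.INTER_NEAREST))
    hsv=cv2.cvtColor(im,cv2.COLOR_RGB2HSV);H,S,V=[hsv[...,i].astype(int) for i in range(3)]
    box=np.zeros(H.shape,bool);box[b[1]:b[3],b[0]:b[2]]=1
    blue=box&(H>100)&(H<130)&(S>110)
    red=box&((H<6)|(H>165))&(S>120)&(V>60)
    br=box&(H>=8)&(H<=32)&(S>110)&(V>50)
    for nm,m,z in(("blue",blue,.028),("red",red,.028),("brass",br,.1)):
        for mm,s,ce in comps(m): print(n,nm,s,ce.round(1),onz(c,*ce,z).round(4))
    pts=np.argwhere(blue)[:,::-1].astype(np.float32)
    h=cv2.convexHull(pts);e=cv2.fitEllipse(h);print(n,"ellipse",e,onz(c,*e[0],.028).round(4))
E
```

```text
top blue [ 221  194   55   55 1693] [251.6 223.2] [0.4977 0.1879 0.028 ]
top blue [221 201  19  18 178] [229.5 210.6] [0.5331 0.2505 0.028 ]
top red [230 198  13  15  56] [236. 205.] [0.5491 0.2327 0.028 ]
top brass [258 210  17   8  53] [266.3 213.8] [0.5158 0.1441 0.1   ]
top brass [221 212  32  14 245] [237.6 219.2] [0.5012 0.2195 0.1   ]
top ellipse ((248.16067504882812, 220.89451599121094), (55.109310150146484, 55.36643981933594), 119.82456970214844) [0.5042 0.1977 0.028 ]
side blue [248 222   4   4  11] [249.5 223.2] [0.5694 0.1763 0.028 ]
side blue [232 224  55  39 933] [262.7 246.8] [0.4828 0.2147 0.028 ]
side blue [234 226  13   9  67] [240.2 230.7] [0.5686 0.2141 0.028 ]
side red [232 236  12   4  31] [237.6 237.5] [0.556  0.2367 0.028 ]
side brass [245 214  20  25 207] [255.1 225.7] [0.5042 0.2193 0.1   ]
side brass [262 220   9  11  42] [266.2 225. ] [0.4844 0.1983 0.1   ]
side ellipse ((259.0570068359375, 241.41268920898438), (41.36181640625, 54.82060241699219), 86.98056030273438) [0.5029 0.2074 0.028 ]
```

View pics/top_crop.png

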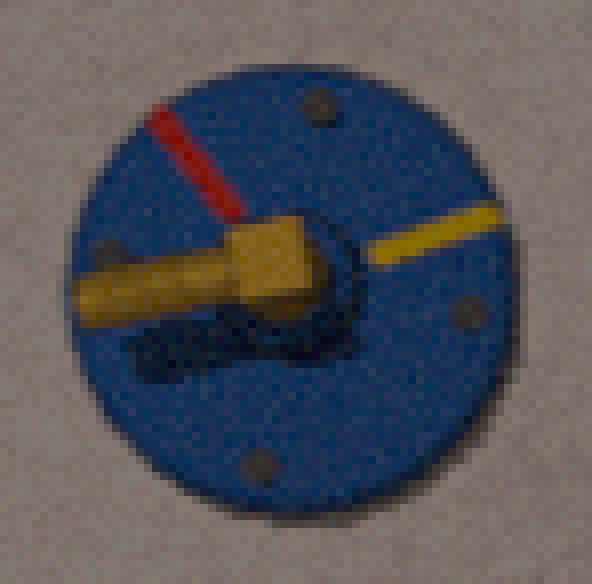

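View pics/side_crop.png

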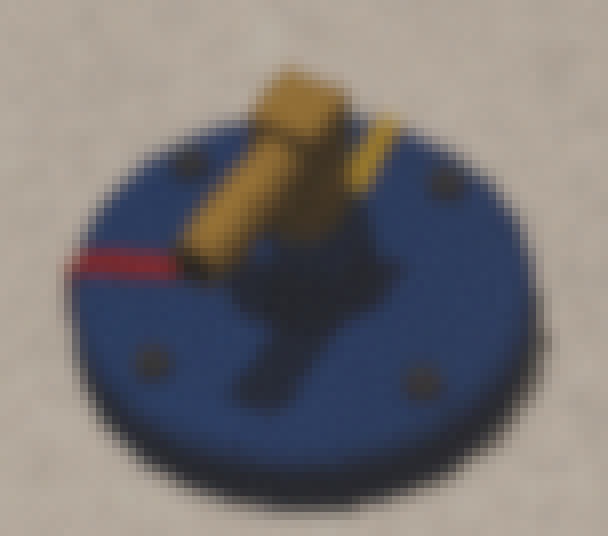

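```bash
python3 - <<'E'
from h import *
t=np.load("top.npy",allow_pickle=True).item(); s=np.load("side.npy",allow_pickle=True).item()
tp=lambda x,y:(212+x/8-.5,185+y/8-.5); sp=lambda x,y:(222+x/8-.5,205+y/8-.5)
body=onz(t,*tp(270,259),.114); print("body top",body, "side",onz(s,*sp(300,108),.114))
ro,ri=onz(t,*tp(160,118),.028),onz(t,*tp(238,218),.028)
yo,yi=onz(t,*tp(497,217),.028),onz(t,*tp(375,255),.028)
ce=onz(t,248.16,220.9,.028)
ang=lambda v:np.degrees(np.arctan2(v[1],v[0]))
# stripes intersection
A=np.array([ (ro-ri)[:2], -(yo-yi)[:2]]).T
k=np.linalg.solve(A,(yi-ri)[:2]); print("stripe cross",ri+k[0]*(ro-ri),"ellipse",ce)
print("red ang",ang(ro-ri),"from ellipse c",ang(ro-ce), "radii",np.linalg.norm(ro-ce),np.linalg.norm(ri-ce)); print("yel",ang(yo-yi),ang(yo-ce))
sro,sri=onz(s,*sp(72,267),.028),onz(s,*sp(178,264),.028);print("side red",sro,sri,ang(sro-sri))
oe=onz(t,*tp(83,304),.1);print("outlet top",oe, ang(oe-body),ang(oe-ce),np.linalg.norm((oe-ce)[:2]))
so=onz(s,*sp(205,262),.097);print("outlet side",so,ang(so-ce),np.linalg.norm((so-ce)[:2]))
o1,d1=ray(t,*tp(83,304));o2,d2=ray(s,*sp(205,262))
M=sum(np.eye(3)-np.outer(d,d)/(d@d) for d in(d1,d2));b=sum((np.eye(3)-np.outer(d,d)/(d@d))@o for o,d in((o1,d1),(o2,d2)));print("tri",np.linalg.solve(M,b))
o1,d1=ray(t,*tp(270,259));o2,d2=ray(s,*sp(300,108))
M=sum(np.eye(3)-np.outer(d,d)/(d@d) for d in(d1,d2));b=sum((np.eye(3)-np.outer(d,d)/(d@d))@o for o,d in((o1,d1),(o2,d2)));print("tri body",np.linalg.solve(M,b))
# square edge angles
for a,b2 in(((232,228),(304,216)),((236,300),(312,292))):
    print("edge",ang(onz(t,*tp(*a),.114)-onz(t,*tp(*b2),.114)))
# refine pipe axis by fitLine over brass pixels left of body
im=t["img"];hsv=cv2.cvtColor(im,cv2.COLOR_RGB2HSV).astype(int)
m=(hsv[...,0]>=8)&(hsv[...,0]<=32)&(hsv[...,1]>110)&(hsv[...,2]>50)
p=[onz(t,x,y,.1)[:2] for y,x in np.argwhere(m) if 220<=x<=239 and 205<y<235]
v=cv2.fitLine(np.array(p,np.float32),cv2.DIST_L2,0,.01,.01).ravel();print("pipe line",ang(v[:2]),v)
E
```

```text
body top [0.50590957 0.19818284 0.114     ] side [0.50622372 0.20196519 0.114     ]
stripe cross [0.50742873 0.1995627  0.028     ] ellipse [0.5042283  0.19766484 0.028     ]
red ang 38.39964549221779 from ellipse c 38.03080243021989 radii 0.07775922836712101 0.03251299905800977
yel -72.35312555014983 -69.61951728963392
side red [0.56965257 0.25070108 0.028     ] [0.54369595 0.22536316 0.028     ] 44.30895374805622
outlet top [0.49235515 0.26079323 0.1       ] 102.21535734562205 100.65171753013011 0.06423523375311137
outlet side [0.49366011 0.25975393 0.097     ] 99.65974626708648 0.06298207866760505
tri [0.49243989 0.26093293 0.09895388]
tri body [0.50726871 0.19919016 0.11077686]
edge 99.75378973345482
edge 96.25586881441743
pipe line -78.248695 [ 0.20366392 -0.97904086  0.4973972   0.23856461]
```

```bash
cat >> h.py <<'E'
from scipy.spatial.transform import Rotation as Ro
def plan(s,pos,ydeg):
    """rows delta for tool straight down at pos with tool y at world angle ydeg"""
    R=Ro.from_euler("xyz",s["ee_rot"]);x=np.array([0,0,-1.]);a=np.radians(ydeg);y=np.array([np.cos(a),np.sin(a),0])
    G=Ro.from_matrix(np.array([x,y,np.cross(x,y)]).T)
    return (R.inv().apply(np.array(pos)-s["position"])*1000).round(1),(R.inv()*G).as_rotvec().round(4)
E
python3 - <<'E'
from station import ctrl
from h import *
s=ctrl.sense();R=Ro.from_euler("xyz",s["ee_rot"]).as_matrix();print(R.round(3),ctrl.nose_length,np.degrees(np.arctan2(R[1,1],R[0,1])))
for a in(11.5,191.5,-168.5):print(a,plan(s,[.506,.199,.2],a))
E
```

```text
[[-0.     0.394 -0.919]
 [ 0.002 -0.919 -0.394]
 [-1.    -0.002 -0.   ]] 0.014 -66.80490922404714
11.5 (array([  45.5, -608. , -543.4]), array([-1.3667e+00, -1.2000e-03,  1.2000e-03]))
191.5 (array([  45.5, -608. , -543.4]), array([1.7749e+00, 1.2000e-03, 1.3000e-03]))
-168.5 (array([  45.5, -608. , -543.4]), array([1.7749e+00, 1.2000e-03, 1.3000e-03]))
```

```bash
python3 -m pendant '[{"grip":100,"dx":10,"dy":-150,"dz":-134,"rx":-0.4},{"grip":100,"dx":10,"dy":-150,"dz":-134,"rx":-0.4},{"grip":100,"dx":10,"dy":-150,"dz":-134,"rx":-0.4},{"grip":100,"dx":10,"dy":-150,"dz":-134,"rx":-0.4},{"grip":100,"dx":20,"dy":-300,"dz":-268,"rx":-0.8},{"grip":100,"dx":20,"dy":-300,"dz":-268,"rx":-0.8},{"grip":100,"dx":20,"dy":-300,"dz":-268,"rx":-0.8},{"grip":100,"dx":20,"dy":-300,"dz":-268,"rx":-0.8},{"grip":100,"dx":20,"dy":-300,"dz":-268,"rx":-0.8},{"grip":100,"dx":30,"dy":-450,"dz":-402,"rx":-1.2},{"grip":100,"dx":30,"dy":-450,"dz":-402,"rx":-1.2},{"grip":100,"dx":30,"dy":-450,"dz":-402,"rx":-1.2},{"grip":100,"dx":30,"dy":-450,"dz":-402,"rx":-1.2},{"grip":100,"dx":30,"dy":-450,"dz":-402,"rx":-1.2},{"grip":100,"dx":45,"dy":-608,"dz":-543,"rx":-1.367},{"grip":100,"dx":45,"dy":-608,"dz":-543,"rx":-1.367},{"grip":100,"dx":45,"dy":-608,"dz":-543,"rx":-1.367},{"grip":100,"dx":45,"dy":-608,"dz":-543,"rx":-1.367},{"grip":100,"dx":45,"dy":-608,"dz":-543,"rx":-1.367},{"grip":100,"dx":45,"dy":-608,"dz":-543,"rx":-1.367}]' 70
python3 - <<'E'
from station import ctrl
from h import *
s=ctrl.sense();print(s["t"],s["joint_pos"].round(3),s["position"]);print(plan(s,[.506,.199,.15],11.5),plan(s,[.506,.199,.098],11.5))
E
```

```text
0.2 [-1.278  0.217  1.614  0.     1.311 -0.112] [ 0.2460292  -0.57399085  0.24442663]
(array([  95.5, -608. , -543.4]), array([-1.3667e+00, -1.2000e-03,  1.2000e-03])) (array([ 147.5, -607.9, -543.4]), array([-1.3667e+00, -1.2000e-03,  1.2000e-03]))invalid input
```

```bash
python3 -m pendant '[{"grip":100,"dx":10,"dy":-150,"dz":-134,"rx":-0.4,"ry":0,"rz":0},{"grip":100,"dx":10,"dy":-150,"dz":-134,"rx":-0.4,"ry":0,"rz":0},{"grip":100,"dx":10,"dy":-150,"dz":-134,"rx":-0.4,"ry":0,"rz":0},{"grip":100,"dx":10,"dy":-150,"dz":-134,"rx":-0.4,"ry":0,"rz":0},{"grip":100,"dx":20,"dy":-300,"dz":-268,"rx":-0.8,"ry":0,"rz":0},{"grip":100,"dx":20,"dy":-300,"dz":-268,"rx":-0.8,"ry":0,"rz":0},{"grip":100,"dx":20,"dy":-300,"dz":-268,"rx":-0.8,"ry":0,"rz":0},{"grip":100,"dx":20,"dy":-300,"dz":-268,"rx":-0.8,"ry":0,"rz":0},{"grip":100,"dx":20,"dy":-300,"dz":-268,"rx":-0.8,"ry":0,"rz":0},{"grip":100,"dx":30,"dy":-450,"dz":-402,"rx":-1.2,"ry":0,"rz":0},{"grip":100,"dx":30,"dy":-450,"dz":-402,"rx":-1.2,"ry":0,"rz":0},{"grip":100,"dx":30,"dy":-450,"dz":-402,"rx":-1.2,"ry":0,"rz":0},{"grip":100,"dx":30,"dy":-450,"dz":-402,"rx":-1.2,"ry":0,"rz":0},{"grip":100,"dx":30,"dy":-450,"dz":-402,"rx":-1.2,"ry":0,"rz":0},{"grip":100,"dx":45,"dy":-608,"dz":-543,"rx":-1.367,"ry":0,"rz":0},{"grip":100,"dx":45,"dy":-608,"dz":-543,"rx":-1.367,"ry":0,"rz":0},{"grip":100,"dx":45,"dy":-608,"dz":-543,"rx":-1.367,"ry":0,"rz":0},{"grip":100,"dx":45,"dy":-608,"dz":-543,"rx":-1.367,"ry":0,"rz":0},{"grip":100,"dx":45,"dy":-608,"dz":-543,"rx":-1.367,"ry":0,"rz":0},{"grip":100,"dx":45,"dy":-608,"dz":-543,"rx":-1.367,"ry":0,"rz":0}]' 70
python3 - <<'E'
from station import ctrl
from h import *
s=ctrl.sense();print(s["t"],s["joint_pos"].round(3),s["position"]);print(plan(s,[.506,.199,.15],11.5),plan(s,[.506,.199,.098],11.5))
E
```

```text
t: 1.87
position: [0.5061, 0.2025, 0.2001]
ee_rot: [2.95, 1.568, 1.582]
wrist_force: [-0.6, 0.0, -0.6]
width: 0.0853
1.8667 [0.25  0.091 1.845 0.003 1.205 0.046] [0.50607629 0.20252915 0.20013775]
(array([50.1, -0.8,  3.6]), array([ 0.0026, -0.0028, -0.0005])) (array([102.1,  -0.8,   3.7]), array([ 0.0026, -0.0028, -0.0005]))
```

```bash
python3 -m pendant '[{"grip":100,"dx":25,"dy":-1,"dz":3.6,"rx":0,"ry":0,"rz":0},{"grip":100,"dx":50,"dy":-1,"dz":3.6,"rx":0,"ry":0,"rz":0},{"grip":100,"dx":50,"dy":-1,"dz":3.6,"rx":0,"ry":0,"rz":0}]'
python3 - <<'E'
from station import ctrl
from h import *
s=ctrl.sense();print(s["t"],s["position"]);print(plan(s,[.506,.199,.098],11.5))
for n in("top","side"):
    c=ctrl.read_camera(n);a,b=proj(c,s["position"]).astype(int);print(n,a,b)
    im=c["img"][max(b-50,0):b+55,a-65:a+65,::-1];cv2.imwrite(f"pics/{n}1.png",cv2.resize(im,None,fx=5,fy=5))
E
```

```text
t: 2.12
position: [0.5017, 0.1987, 0.1447]
ee_rot: [-1.795, 1.56, 3.123]
wrist_force: [-2.0, 0.0, -0.9]
width: 0.0854
2.1167 [0.50165428 0.19866943 0.14470481]
(array([46.7,  4.8,  0.7]), array([ 0.0041, -0.0023,  0.0101]))
top 243 217
side 260 209
```

View pics/side1.png

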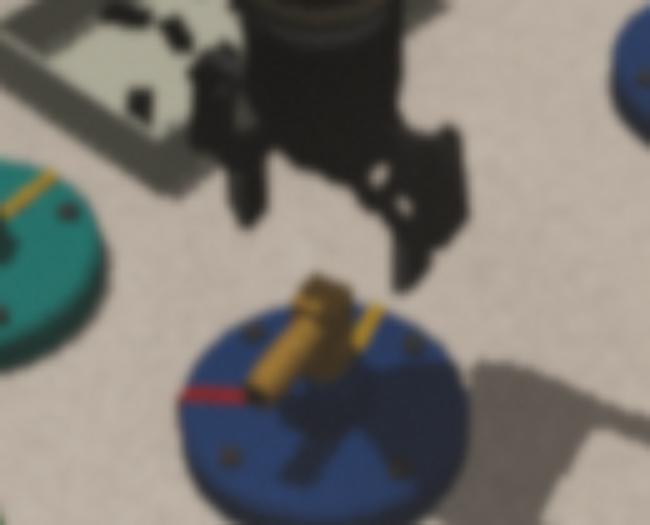

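View pics/top1.png

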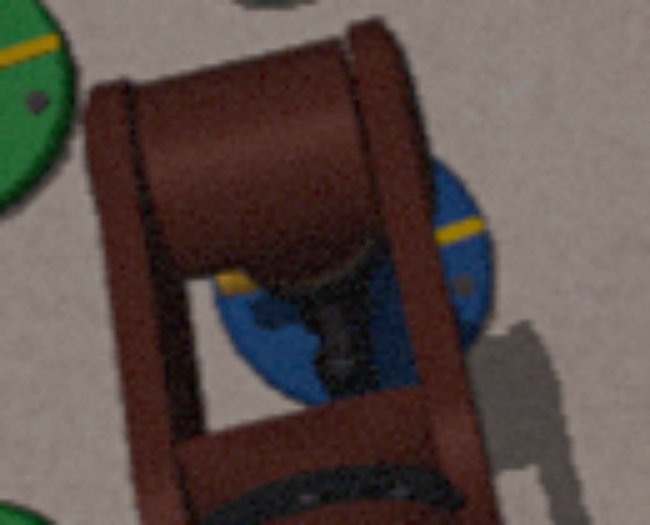

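The side view shows the fingers straddling the elbow body, one on each free flat side. Next I go down and let the arm settle.

```bash
python3 -m pendant '[{"grip":100,"dx":16,"dy":4.5,"dz":0.7,"rx":0,"ry":0,"rz":0.01},{"grip":100,"dx":32,"dy":4.8,"dz":0.7,"rx":0.004,"ry":-0.002,"rz":0.01},{"grip":100,"dx":47,"dy":4.8,"dz":0.7,"rx":0.004,"ry":-0.002,"rz":0.01},{"grip":100,"dx":47,"dy":4.8,"dz":0.7,"rx":0.004,"ry":-0.002,"rz":0.01},{"grip":100,"dx":47,"dy":4.8,"dz":0.7,"rx":0.004,"ry":-0.002,"rz":0.01},{"grip":100,"dx":47,"dy":4.8,"dz":0.7,"rx":0.004,"ry":-0.002,"rz":0.01}]'
python3 - <<'E'
from station import ctrl
from h import *
s=ctrl.sense();print(s["t"],s["position"],s["wrist_force"]);print(plan(s,[.506,.199,.097],11.5))
E
```

```text
t: 2.72
position: [0.5107, 0.1991, 0.104]
ee_rot: [1.651, 1.561, 0.279]
wrist_force: [-0.3, 1.0, 0.4]
width: 0.0855
2.7167 [0.51072393 0.19910594 0.1040239 ] [-0.30997139  0.99687212  0.39212996]
(array([ 7. , -4.7, -0.8]), array([-0.0019, -0.0008, -0.0103]))
```

```bash
python3 -m pendant '[{"grip":100,"dx":4,"dy":-3,"dz":-0.8,"rx":0,"ry":0,"rz":-0.01},{"grip":100,"dx":7,"dy":-4.7,"dz":-0.8,"rx":0,"ry":0,"rz":-0.01},{"grip":100,"dx":7,"dy":-4.7,"dz":-0.8,"rx":0,"ry":0,"rz":-0.01},{"grip":100,"dx":7,"dy":-4.7,"dz":-0.8,"rx":0,"ry":0,"rz":-0.01}]'
python3 - <<'E'
from station import ctrl
from h import *
s=ctrl.sense();print(s["t"],s["position"],s["wrist_force"]);print(plan(s,[.506,.199,.097],11.5))
E
```

```text
t: 3.05
position: [0.5059, 0.199, 0.0971]
ee_rot: [2.807, 1.57, 1.436]
wrist_force: [-0.1, -0.9, -0.2]
width: 0.0857
3.05 [0.50589704 0.19898839 0.09713467] [-0.14345042 -0.90437182 -0.17000606]
(array([0.1, 0.1, 0. ]), array([-0.0018, -0.0008, -0.0003]))
```

```bash
python3 -m pendant '[{"grip":40,"dx":0,"dy":0,"dz":0,"rx":0,"ry":0,"rz":0},{"grip":34,"dx":0,"dy":0,"dz":0,"rx":0,"ry":0,"rz":0},{"grip":32,"dx":0,"dy":0,"dz":0,"rx":0,"ry":0,"rz":0},{"grip":0,"dx":0,"dy":0,"dz":0,"rx":0,"ry":0,"rz":0},{"grip":0,"dx":0,"dy":0,"dz":0,"rx":0,"ry":0,"rz":0},{"grip":0,"dx":0,"dy":0,"dz":0,"rx":0,"ry":0,"rz":0},{"grip":0,"dx":0,"dy":0,"dz":0,"rx":0,"ry":0,"rz":0},{"grip":0,"dx":0,"dy":0,"dz":0,"rx":0,"ry":0,"rz":0}]' 50
python3 - <<'E'
from station import ctrl
from h import *
s=ctrl.sense();print(s["t"],s["joint_pos"].round(3),s["position"],s["wrist_force"],s["moment"],s["width"])
R=Ro.from_euler("xyz",s["ee_rot"]).as_matrix();print("y ang",np.degrees(np.arctan2(R[1,1],R[0,1])))
E
```

```text
t: 3.72
position: [0.507, 0.1991, 0.0976]
ee_rot: [1.835, 1.568, 0.463]
wrist_force: [4.0, 0.3, -0.5]
width: 0.0253
3.7167 [2.450e-01 2.230e-01 1.911e+00 1.000e-03 1.005e+00 4.600e-02] [0.50697346 0.19914663 0.09757916] [ 3.97845685  0.2788073  -0.45784949] [ 0.03096697 -0.47935383  0.08197763] 0.025265084562120652
y ang 11.40331690603352
```

Gripped: the opening is 25.3 mm and the arm was pulled onto the part by only about 1 mm. I'll turn about 55° clockwise, then check.

```bash
python3 -m pendant '[{"grip":0,"dx":0,"dy":0,"dz":0,"rx":0.08,"ry":0,"rz":0},{"grip":0,"dx":0,"dy":0,"dz":0,"rx":0.16,"ry":0,"rz":0},{"grip":0,"dx":0,"dy":0,"dz":0,"rx":0.24,"ry":0,"rz":0},{"grip":0,"dx":0.1,"dy":0,"dz":0,"rx":0.32,"ry":0,"rz":0},{"grip":0,"dx":0.1,"dy":0,"dz":0,"rx":0.4,"ry":0,"rz":0},{"grip":0,"dx":0.1,"dy":0,"dz":0,"rx":0.48,"ry":0,"rz":0},{"grip":0,"dx":0.2,"dy":0,"dz":0,"rx":0.56,"ry":0,"rz":0},{"grip":0,"dx":0.2,"dy":0,"dz":0,"rx":0.64,"ry":0,"rz":0},{"grip":0,"dx":0.2,"dy":0,"dz":0,"rx":0.72,"ry":0,"rz":0},{"grip":0,"dx":0.2,"dy":0,"dz":0,"rx":0.8,"ry":0,"rz":0},{"grip":0,"dx":0.3,"dy":0,"dz":0,"rx":0.88,"ry":0,"rz":0},{"grip":0,"dx":0.3,"dy":0,"dz":0,"rx":0.96,"ry":0,"rz":0},{"grip":0,"dx":0.3,"dy":0,"dz":0,"rx":0.96,"ry":0,"rz":0},{"grip":0,"dx":0.3,"dy":0,"dz":0,"rx":0.96,"ry":0,"rz":0}]'
python3 - <<'E'
from station import ctrl
from h import *
s=ctrl.sense();print(s["t"],s["joint_pos"].round(3),s["position"],s["wrist_force"],s["moment"],s["width"])
R=Ro.from_euler("xyz",s["ee_rot"]).as_matrix();print("y ang",np.degrees(np.arctan2(R[1,1],R[0,1])))
for n in("top","side"):
    c=ctrl.read_camera(n);np.save(f"{n}2.npy",c,allow_pickle=True)
    b={"top":(212,185,286,258),"side":(222,195,298,272)}[n]
    im=c["img"][b[1]:b[3],b[0]:b[2],::-1];cv2.imwrite(f"pics/{n}2.png",cv2.resize(im,None,fx=7,fy=7,interpolation=0))
E
```

```text
t: 4.88
position: [0.506, 0.1995, 0.0972]
ee_rot: [-2.496, 1.569, 1.457]
wrist_force: [-2.4, 1.6, 1.5]
width: 0.0252
4.8833 [0.246 0.223 1.911 0.002 1.006 1.004] [0.506026   0.19951587 0.09719466] [-2.39700464  1.64411383  1.46324552] [ 0.34009642  0.32355246 -0.0629791 ] 0.025227253878163186
y ang -43.52598976747982
```

View pics/side2.png

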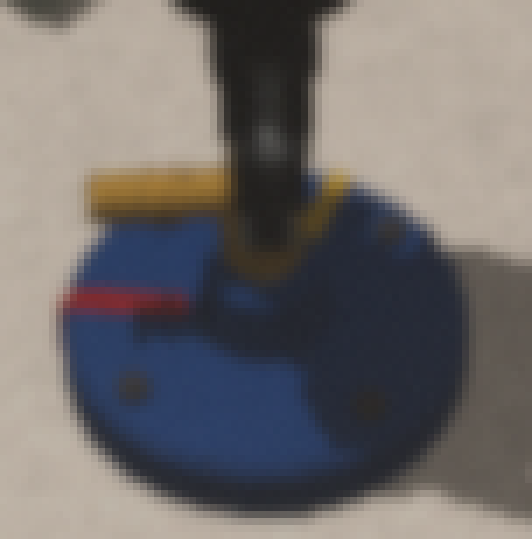

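View pics/top2.png

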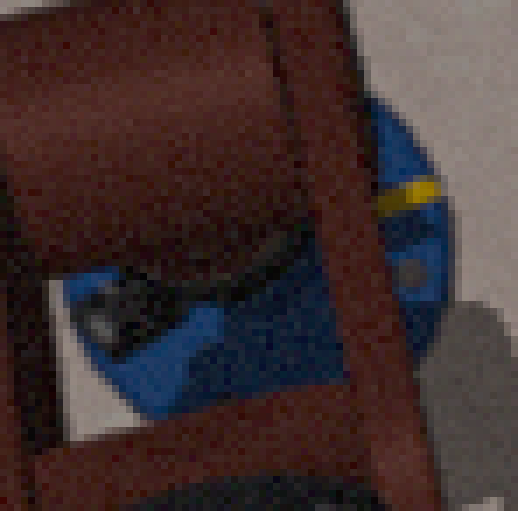

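The side view shows the outlet's end at crop (95,194) and the red stripe from (65,303) to (190,303), nearly parallel. I'll work out both angles from the side view.

```bash
cat > m.py <<'E'
from h import *
ang=lambda v:np.degrees(np.arctan2(v[1],v[0]))
C=np.array([.5063,.1992])
def meas(c,n,pipebox,redbox):
    hsv=cv2.cvtColor(cv2.GaussianBlur(c["img"],(3,3),0),cv2.COLOR_RGB2HSV).astype(int);H,S,V=hsv[...,0],hsv[...,1],hsv[...,2]
    red=((H<8)|(H>165))&(S>100)&(V>60); br=(H>=8)&(H<=32)&(S>100)&(V>50)
    for nm,m,b,z in(("pipe",br,pipebox,.097),("red",red,redbox,.028)):
        yx=np.array([q for q in np.argwhere(m) if b[0]<=q[1]<=b[2] and b[1]<=q[0]<=b[3]])
        p=np.array([onz(c,x,y,z)[:2] for y,x in yx]); cc=p.mean(0)
        v=cv2.fitLine(p.astype(np.float32),cv2.DIST_HUBER,0,.01,.01).ravel()[:2]
        if v@(cc-C)<0:v=-v
        print(n,nm,len(p),"line ang",ang(v).round(1),"mean from axis",ang(cc-C).round(1),"r",np.linalg.norm(p-C,axis=1).min().round(4),np.linalg.norm(p-C,axis=1).max().round(4))
E
python3 - <<'E'
from m import *
t=np.load("top.npy",allow_pickle=True).item(); s=np.load("side.npy",allow_pickle=True).item(); s2=np.load("side2.npy",allow_pickle=True).item()
meas(t,"top0",(220,205,239,235),(225,195,242,213))
meas(s,"side0",(243,222,255,240),(228,233,245,241))
meas(s2,"side2",(230,216,253,228),(228,233,252,242))
E
```

```text
top0 pipe 124 line ang 102.2 mean from axis 102.2 r 0.0171 0.0655
top0 red 58 line ang 38.7 mean from axis 37.9 r 0.0281 0.0789
side0 pipe 97 line ang 112.5 mean from axis 96.9 r 0.0126 0.0629
side0 red 38 line ang 33.8 mean from axis 36.9 r 0.0453 0.078
side2 pipe 109 line ang 47.9 mean from axis 43.8 r 0.0179 0.0653
side2 red 46 line ang 35.0 mean from axis 37.1 r 0.0365 0.078
```

```bash
python3 -m pendant '[{"grip":0,"dx":0,"dy":0,"dz":0,"rx":0.05,"ry":0,"rz":0},{"grip":0,"dx":0,"dy":0,"dz":0,"rx":0.1,"ry":0,"rz":0},{"grip":0,"dx":0,"dy":0,"dz":0,"rx":0.15,"ry":0,"rz":0},{"grip":0,"dx":0,"dy":0,"dz":0,"rx":0.15,"ry":0,"rz":0},{"grip":0,"dx":0,"dy":0,"dz":0,"rx":0.15,"ry":0,"rz":0},{"grip":0,"dx":0,"dy":0,"dz":0,"rx":0.15,"ry":0,"rz":0}]'
python3 - <<'E'
from station import ctrl
from m import *
s=ctrl.sense();print(s["t"],s["joint_pos"].round(3),s["position"],s["wrist_force"],s["moment"],s["width"])
R=Ro.from_euler("xyz",s["ee_rot"]).as_matrix();print("y ang",np.degrees(np.arctan2(R[1,1],R[0,1])))
c=ctrl.read_camera("side");meas(c,"side3",(230,210,253,228),(228,233,252,242))
b=(222,195,298,272);im=c["img"][b[1]:b[3],b[0]:b[2],::-1];cv2.imwrite(f"pics/side3.png",cv2.resize(im,None,fx=7,fy=7,interpolation=0))
E
```

```text
t: 5.48
position: [0.5059, 0.1997, 0.0972]
ee_rot: [-2.194, 1.568, 1.61]
wrist_force: [-1.0, 1.9, 2.0]
width: 0.025
5.4833 [0.246 0.223 1.912 0.003 1.006 1.153] [0.5058965  0.19965959 0.09717712] [-1.01038005  1.85705034  2.04011506] [ 0.39294985  0.23078882 -0.1179728 ] 0.02501761681364228
y ang -52.074534538476385
side3 pipe 110 line ang 37.7 mean from axis 35.7 r 0.0179 0.0673
side3 red 36 line ang 35.6 mean from axis 37.1 r 0.0365 0.078
```

View pics/side3.png

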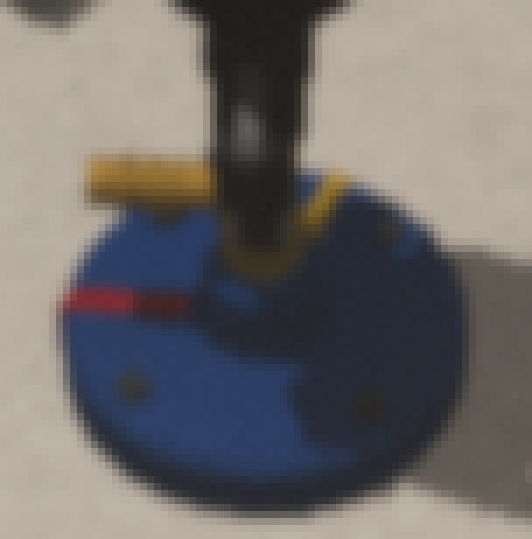

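The side view shows the outlet parallel to and above the red stripe: pipe row about 180, stripe row about 303, and the pipe's shadow lies on the stripe. I'll release and lift.

```bash
python3 -m pendant '[{"grip":40,"dx":0,"dy":0,"dz":0,"rx":0,"ry":0,"rz":0},{"grip":70,"dx":0,"dy":0,"dz":0,"rx":0,"ry":0,"rz":0},{"grip":100,"dx":0,"dy":0,"dz":0,"rx":0,"ry":0,"rz":0},{"grip":100,"dx":0,"dy":0,"dz":0,"rx":0,"ry":0,"rz":0},{"grip":100,"dx":0,"dy":0,"dz":0,"rx":0,"ry":0,"rz":0},{"grip":100,"dx":-25,"dy":0,"dz":0,"rx":0,"ry":0,"rz":0},{"grip":100,"dx":-55,"dy":0,"dz":0,"rx":0,"ry":0,"rz":0},{"grip":100,"dx":-85,"dy":0,"dz":0,"rx":0,"ry":0,"rz":0},{"grip":100,"dx":-110,"dy":0,"dz":0,"rx":0,"ry":0,"rz":0},{"grip":100,"dx":-110,"dy":0,"dz":0,"rx":0,"ry":0,"rz":0},{"grip":100,"dx":-110,"dy":0,"dz":0,"rx":0,"ry":0,"rz":0}]'
python3 - <<'E'
from station import ctrl
from m import *
s=ctrl.sense();print(s["t"],s["position"]);print(plan(s,[.43,-.08,.22],-52))
E
```

```text
t: 6.45
position: [0.5074, 0.1997, 0.2095]
ee_rot: [3.078, 1.565, 0.598]
wrist_force: [-0.1, -0.3, -0.9]
width: 0.0855
6.45 [0.50744819 0.19968391 0.2095491 ]
(array([-11.7, 173. , 232.9]), array([-0.0014, -0.0058, -0.0004]))
```

```bash
python3 -m pendant '[{"grip":100,"dx":-12,"dy":21,"dz":29,"rx":0,"ry":0,"rz":0},{"grip":100,"dx":-12,"dy":43,"dz":58,"rx":0,"ry":0,"rz":0},{"grip":100,"dx":-12,"dy":65,"dz":87,"rx":0,"ry":0,"rz":0},{"grip":100,"dx":-12,"dy":87,"dz":116,"rx":0,"ry":0,"rz":0},{"grip":100,"dx":-12,"dy":109,"dz":145,"rx":0,"ry":0,"rz":0},{"grip":100,"dx":-12,"dy":130,"dz":174,"rx":0,"ry":0,"rz":0},{"grip":100,"dx":-12,"dy":152,"dz":203,"rx":0,"ry":0,"rz":0},{"grip":100,"dx":-12,"dy":173,"dz":233,"rx":0,"ry":0,"rz":0},{"grip":100,"dx":-12,"dy":173,"dz":233,"rx":0,"ry":0,"rz":0},{"grip":100,"dx":-12,"dy":173,"dz":233,"rx":0,"ry":0,"rz":0}]'
python3 - <<'E'
from station import ctrl
from m import *
for n,pb,rb in(("top",(222,195,241,217),(222,190,243,214)),("side",(230,210,253,228),(228,233,252,242))):
    c=ctrl.read_camera(n);np.save(f"{n}4.npy",c,allow_pickle=True);meas(c,n,pb,rb)
    cv2.imwrite(f"pics/{n}4full.png",c["img"][:,:,::-1])
    b={"top":(212,185,286,258),"side":(222,195,298,272)}[n]
    im=c["img"][b[1]:b[3],b[0]:b[2],::-1];cv2.imwrite(f"pics/{n}4.png",cv2.resize(im,None,fx=8,fy=8 if n=="top" else 7,interpolation=0))
E
```

```text
t: 7.28
position: [0.4284, -0.0812, 0.2185]
ee_rot: [-2.64, 1.566, 1.159]
wrist_force: [-0.0, -0.3, 0.6]
width: 0.0852
top pipe 115 line ang 31.6 mean from axis 38.9 r 0.0118 0.065m.py:9: RuntimeWarning: Mean of empty slice.
  p=np.array([onz(c,x,y,z)[:2] for y,x in yx]); cc=p.mean(0)
  ret = ret.dtype.type(ret / rcount)
Traceback (most recent call last):
  File "m.py", line 10, in meas
    v=cv2.fitLine(p.astype(np.float32),cv2.DIST_HUBER,0,.01,.01).ravel()[:2]
      ~~~~~~~~~~~^^^^^^^^^^^^^^^^^^^^^^^^^^^^^^^^^^^^^^^^^^^^^^^
cv2.error: OpenCV(4.12.0) /io/opencv/modules/imgproc/src/linefit.cpp:618: error: (-215:Assertion failed) npoints2 >= 0 || npoints3 >= 0 in function 'fitLine'
```

```bash
python3 - <<'E'
from station import ctrl
from m import *
for n in("top","side"):
    c=ctrl.read_camera(n);np.save(f"{n}4.npy",c,allow_pickle=True)
    cv2.imwrite(f"pics/{n}4full.png",c["img"][:,:,::-1])
    b={"top":(212,185,286,258),"side":(222,195,298,272)}[n]
    im=c["img"][b[1]:b[3],b[0]:b[2],::-1];cv2.imwrite(f"pics/{n}4.png",cv2.resize(im,None,fx=8,fy=8 if n=="top" else 7,interpolation=0))
E
```

```text
(no output)
```

View pics/top4.png

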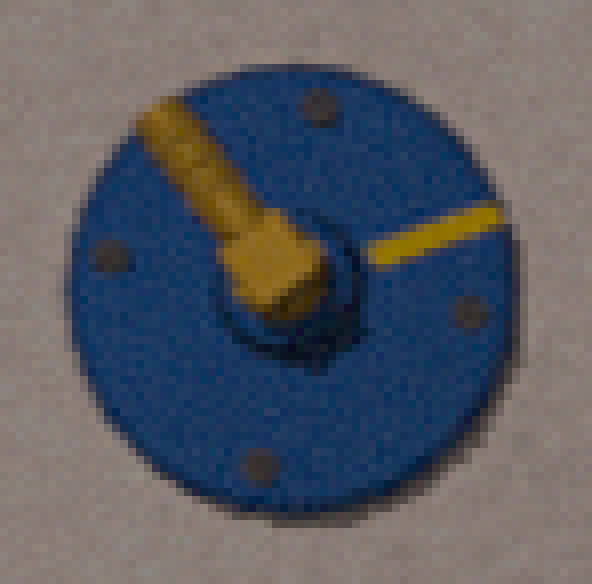

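View pics/side4full.png

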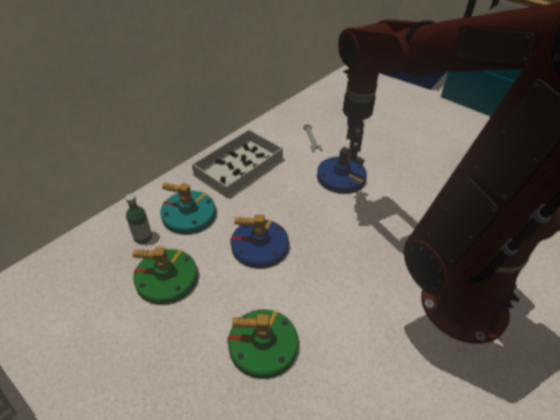

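```bash
python3 - <<'E'
from m import *
def pipe(c,b,z,rmin=.024):
    hsv=cv2.cvtColor(c["img"],cv2.COLOR_RGB2HSV).astype(int);H,S,V=hsv[...,0],hsv[...,1],hsv[...,2]
    m=(H>=8)&(H<=32)&(S>100)&(V>50)
    p=np.array([onz(c,x,y,z)[:2] for y,x in np.argwhere(m) if b[0]<=x<=b[2] and b[1]<=y<=b[3]])
    r=np.linalg.norm(p-C,axis=1);p=p[(r>rmin)&(r<.063)]
    v=cv2.fitLine(p.astype(np.float32),cv2.DIST_HUBER,0,.01,.01).ravel()
    d=v[:2]*np.sign(v[:2]@(p.mean(0)-C));off=d[0]*(C-v[2:])[1]-d[1]*(C-v[2:])[0]
    print(len(p),"line",ang(d).round(2),"mean",ang(p.mean(0)-C).round(2),"axis offset mm",(off*1000).round(2),"rmax",r.max().round(4))
L=lambda f:np.load(f,allow_pickle=True).item()
print("top before");pipe(L("top.npy"),(218,200,239,235),.097)
print("top now");pipe(L("top4.npy"),(222,190,245,217),.097)
print("side now");pipe(L("side4.npy"),(230,205,253,228),.097)
meas(L("side4.npy"),"side4",(230,205,253,228),(228,233,252,242))
E
```

```text
top before
105 line 101.55 mean 102.37 axis offset mm -0.63 rmax 0.0652
top now
98 line 39.18 mean 37.67 axis offset mm 1.14 rmax 0.0657
side now
89 line 44.94 mean 35.77 axis offset mm 7.35 rmax 0.0673
side4 pipe 110 line ang 37.8 mean from axis 35.4 r 0.0179 0.0673
side4 red 34 line ang 34.6 mean from axis 37.0 r 0.0392 0.078
```

The top view shows the outlet lying over the red stripe, which is now hidden under it, and the tool stands clear. The outlet is at 37.7–39.2° and the red mark at 38.0–38.7°, so they agree within about 1.5°. I'll hand in.

```bash
python3 - <<'E'
from station import ctrl
s=ctrl.sense();print(s["t"],s["position"],s["wrist_force"],s["width"]);print(ctrl.close_job())
E
```

```text
7.4333 [ 0.42957051 -0.07897687  0.21925607] [ 0.21451759 -0.47315565 -0.2438167 ] 0.08552558301240464
the job is handed in; nothing more can be done
None
```

I gripped the brass elbow by its free flats, screwed it about 63.5° clockwise, let go, moved clear and handed in at 7.4 s.

- **Outlet on the mark:** with the arm away, the top view put the outlet at 37.7–39.2° from world x. The red stripe measured 38.0–38.7° in the earlier top picture, so they agree within about 1.5°. In the last top view the pipe hides the stripe.
- **Side view, less certain:** its estimates scatter more, mostly 35–38° for the outlet and 35–37° for the mark. One fit gave 45°, but its line missed the stub's axis by 7 mm, so I set it aside.
- **Steel elbow:** I didn't touch it. The tool stayed well above it, and it looks unchanged in the last side picture, but I did not measure it again.
- **Forces:** the wrist force read at most about 4 N in the readings I took.
- **One hitch:** the first move command was refused for leaving out the zero turns. Nothing moved, and I resent it in full.

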